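Set the running clearance of a strip guide

ROBOT

A 6-joint arm with a two-finger parallel gripper is mounted at the origin on a cart in front of the work surface, level with it; the furniture and walls round the work are solid. World frame = base frame: x ahead of the robot, y to its left, z up, the work surface at z = 0. Lengths are in mm, angles in degrees, forces in N, time in s.
With the tool pointing down it reaches from about 350 to 850 mm from the base axis. Payload 8.1 kg.
Tool frame: the origin (TCP) lies midway between the tips of the shut fingers; the grasp point (between the pads) lies 19 mm behind it (r.pinch_z is the distance from the TCP to the grasp point, in mm); z points along the fingers, y is the line along which they close (so a half turn about z gives the same grasp; the last joint's range is limited). The gripper opens to 85 mm and grips with 20 to 120 N. Pads are 22 mm wide; open, the fingers measure 114 mm over their backs; the gripper's body (76 mm by 85 mm) begins 54 mm behind the grasp point. The pads swing forward as they close: fully open they stand 13 mm farther back than shut.
Start: joints at [-78.633, 7.471, 85.268, -0, 87.261, -4.893], TCP at [168.024, -575.998, 231.292] pointing down, gripper open.
Joint ranges: [-169.43, 169.43], [-51.17, 129.36], [1.28, 143.12], [-76.62, 256.62], [0, 156.53], [-152.29, 152.29]. Speed limits (degrees/s): [136.94, 136.94, 159.86, 180, 180, 180].

INTERFACE

Orientations are given as [roll, pitch, yaw] about the fixed x, y, z axes, in that order (R = Rz(yaw) Ry(pitch) Rx(roll)).
In Python, from bench import sensors, optics, job, r gives the robot as it stands.
- The arm moves only by the tool play_rows, never from a script. Its argument "motion" is a list that holds one entry, the list of rows, each a list of 6 numbers: the shift along the tool's x, y, z in cm, then the turn, a rotation vector about the tool's x, y, z in degrees. In form: [[[x, y, z, ax, ay, az], ...]]. A call has 1 to 5 rows; each row is the pose to reach, as a shift and turn from the pose commanded when the call began, along the tool's axes at that moment; what a row does not reach only later rows make up. A row lasts 1/10 s, in which the tool goes at most 50 mm and 8.59 degrees, less where a joint would pass 70% of its speed; a pose out of reach is approached as far as the arm can. A call with a gripper value outside its range is refused whole. "jaw" is the opening, from 0 (shut) to 1 (fully open), set as the call begins (left out, the last holds). The fingers move at their own pace and stop on an object; "squeeze" is the grip in N (left out, the last holds). Time passes only in rows, so rows that repeat a pose let the fingers close. It gives the time, the measured TCP pose, the force, the opening and the grip force at its end, in the units of the state.
- sensors.sense(): the state, without advancing time (a new reading comes with each control period).
- optics.snapshot(name): name is "side" or "top"; returns a dict with "pixels" (420x560x3 uint8, red, green, blue), "mtx" (3x3 intrinsics, pixels), "R" (3x3) and "t" (3): a world point X has camera coordinates R X + t. Camera axes: x right, y down, z forward; pixel columns grow to the right and rows downward; lengths in mm; the calibration is good to about 2 mm. A picture is of the moment at which its call begins. There is no depth.
- job.hand_in(): hands the job in; it is judged then, once.
The state is a dict: "time": time; "joint_pos": joint angles; "qd": joint speeds; "joint_efforts": joint torques, N m; "tool_pos": TCP position; "tcp_rot": TCP orientation; "ft_force": force on the tool from outside, world axes, zero at the start; "wrist_torque": the same for the moment, N m; "finger_gap": finger opening in mm; "grip_force": force on a finger pad.
Only numpy, scipy, OpenCV 4.12 (cv2) and the standard library are available. Lean on these libraries where they do the work, as an engineer would, in place of code of your own. Each camera call takes 0.05 s, during which the arm holds its last target. There are 200 camera calls.

TASK

Take the aluminium set-up block out of the parts tray, lay it flat in the middle of the strip guide's channel with its long side reaching from the fixed fence to the sliding jaw, and let go of it. Then turn the knurled thumbscrew clockwise until it seats and goes no further, back it off a quarter turn, and keep hold of it there: finish with the gripper still gripping the thumbscrew, so that the setting cannot drift. Leave the other things in the tray and on the table where they are.

Things in the scene. Friction and masses are not known exactly. Their poses are not given: they have to be found in the camera images.
- block_center (a point): Centre (half-way up) of the set-up block: a plain bright aluminium block, 50 x 70 x 25 mm (its own x, y, z), z up, about 0.24 kg, loose, lying flat in the parts tray. The only bare metal block in the tray. At least 30 mm is free beside its two long sides (the faces 50 mm apart).
- parts_tray: Shallow dark steel tray, fixed to the table, 220 x 300 x 24 mm (its x, y, z) outside, walls and floor 4 mm thick; origin at the centre of its underside, on the table. It stands either left or right of the robot, the strip guide on the other side.
- strip_guide: Strip guide, a fixture fixed to the table: dark steel bed plate, 110 x 205 x 6 mm; aluminium fence (90 mm long) on the +y side, aluminium sliding jaw (70 mm long) on the -y side, beyond the jaw a grey housing (52 mm square, top 20 mm above the table) that carries the thumbscrew. Origin on the table under the channel's centre; the channel runs along x, open at both ends.
- channel (a point): Centre of the channel on its bed, 6 mm above the table; axes as the strip guide's. Fence face at y = +35.1 mm, 14 mm high. Jaw face at y = -35.3 mm with the screw seated, 2 mm farther out (-y) per radian that the screw is open; 12.5 mm high. The block's y axis goes along this y (either way round), its centre 12.5 mm above this point; the closing jaw pushes and squares it.
- screw_grip (a point): Point on the vertical axis of the thumbscrew, 45 mm above the table, 108 mm from the channel's centre along its -y. The thumbscrew is a round knurled steel knob, 36 mm in diameter, from 28 to 58 mm above the table, with a dark line on its top. It can be gripped across at any angle; its height does not change as it turns.
- thumbscrew (a joint): Angle of the thumbscrew, rad: 0 = seated on its hard stop, growing as it is opened (counterclockwise from above), at most 3.4. It starts 1.9 to 2.8 open, so turning it home needs a change of grip. About 0.05 N m of friction; it stays where it is left. A quarter turn back from the seat reads 1.57.
- spring_clamp_mid (a point): Middle of a black spring clamp, 51 x 108 x 22 mm, lying near one end of the tray; to be left alone.
- sign_dot_mid (a point): Middle of a round sign dot, 47 mm across and 49 mm high, with a green face, standing near the other end of the tray; to be left alone.
- led_module_mid (a point): Middle of a small white LED module, 19 x 93 x 13 mm, lying beside the sign dot in the tray; to be left alone.
- tape_measure_mid (a point): Middle of a tape measure, 36 x 102 x 62 mm, standing on the table behind the work; to be left alone.
- pliers_mid (a point): Middle of a pair of pliers, 69 x 206 x 17 mm, lying on the table behind the work; to be left alone.
Mind the look-alikes: they are no part of the job. Leave any orange look-alike of the part that bears block_center alone.

How it is judged (in metres and radians):
On the way, in this order (a step that is already met when the one before it is completed fails the run):
1. the set-up block lies flat in the channel between fence and jaw, let go, with the screw not yet seated (x of block_center in the frame of channel between -0.02 and 0.02 m and y of block_center in the frame of channel between -0.008 and 0.008 m and z of block_center in the frame of channel between 0.009 and 0.0155 m and angle between the y axis of block_center and the y axis of channel, either way round below 0.12 rad and angle between block_center's own z axis and vertical below 0.08 rad and contact force between the fingers and setup_block below 0.1 N and linear speed of setup_block below 0.02 m/s and value of joint thumbscrew above 0.5 rad), for 0.2 s.
2. the thumbscrew is turned clockwise to its seat, with the block in the channel (x of block_center in the frame of channel between -0.02 and 0.02 m and y of block_center in the frame of channel between -0.008 and 0.008 m and z of block_center in the frame of channel between 0.009 and 0.0155 m and angle between the y axis of block_center and the y axis of channel, either way round below 0.12 rad and angle between block_center's own z axis and vertical below 0.08 rad and value of joint thumbscrew below 0.08 rad), for 0.1 s.
At the end, for the whole second after the job is handed in: The thumbscrew is 1.57 +-0.26 rad open, at rest, still gripped (over 2 N, grasp point within 30 mm of screw_grip). The block lies flat in the channel, not touched by the fingers: within 20 mm of its centre along it, 8 mm across, square to 0.12 rad (x of block_center in the frame of channel between -0.02 and 0.02 m and y of block_center in the frame of channel between -0.008 and 0.008 m and z of block_center in the frame of channel between 0.009 and 0.0155 m and angle between the y axis of block_center and the y axis of channel, either way round below 0.12 rad and angle between block_center's own z axis and vertical below 0.08 rad and contact force between the fingers and setup_block below 0.1 N and value of joint thumbscrew between 1.31 and 1.83 rad and velocity of joint thumbscrew between -0.1 and 0.1 rad/s and contact force between the fingers and thumbscrew above 2 N and distance between the grasp point and screw_grip below 0.03 m); the arm keeps its last pose, push and grip.
It fails at once if one of the other things in the tray is moved more than 40 mm (distance of any of spring_clamp_mid, sign_dot_mid, led_module_mid from where it was at the start of the episode above 0.04 m).
It fails at once if the tape measure or the pliers are moved more than 40 mm (distance of any of tape_measure_mid, pliers_mid from where it was at the start of the episode above 0.04 m).
It also fails if it takes over 72 s, if anything falls off the work surface, if the arm or the gripper's body presses on something with over 40 N, if the wrist force passes 120 N, or if a joint passes its speed limit or range.

## Working session

There is one attempt and no reset: what is moved stays moved. The work goes in short steps, Python scripts to look and compute and a tool call to move; the robot and the scene stay as the last step left them, time stands still between calls to the robot, and variables do not carry over. Pictures are saved under pics/ and viewed, at most 10 in all, crops included, and the job is handed in when it is done.

Besides the shell and the picture viewer there is one more tool, called after "Call:" as name([rows], argument=value, ...), one row to a line, values as JSON. play_rows: Moves the arm, as the interface text tells. Its arguments: {"type":"object","properties":{"motion":{"type":"array","items":{"type":"array","items":{"type":"array","items":{"type":"number"}}}},"jaw":{"type":"number"},"squeeze":{"type":"number"}},"required":["motion"]}

```bash
mkdir -p pics; ls
python3 - <<'E'
from bench import sensors, optics, job, r
import cv2,numpy as np
for n in("side","top"):
    s=optics.snapshot(n); cv2.imwrite(f"pics/{n}0.png",s["pixels"][:,:,::-1])
    np.savez(f"{n}0.npz",**s)
    print(n,s["mtx"].round(1).tolist(),s["R"].round(3).tolist(),s["t"].round(1).tolist())
print(sensors.sense(), r.pinch_z)
E
```

```text
pics
side [[510.6, 0.0, 275.7], [0.0, 510.6, 214.9], [0.0, 0.0, 1.0]] [[0.989, -0.144, -0.016], [-0.113, -0.699, -0.706], [0.091, 0.7, -0.708]] [-623.7, 100.1, 1392.1]
top [[531.4, 0.0, 277.1], [0.0, 531.4, 213.7], [0.0, 0.0, 1.0]] [[0.023, -1.0, 0.011], [-0.996, -0.024, -0.089], [0.09, -0.009, -0.996]] [-25.3, 622.0, 1295.2]
{'time': 0.1, 'joint_pos': array([-7.86322214e+01,  7.51196289e+00,  8.53218805e+01, -4.96135130e-04,
        8.72642804e+01, -4.89231290e+00]), 'qd': array([-0.05273106, -0.10322549, -0.08070357, -0.007049  , -0.00081795,
       -0.00404134]), 'joint_efforts': array([ 1.09989287e-03, -5.70949996e+01, -5.01943910e+01, -1.05879153e-04,
        8.06446478e-03, -3.83681993e-05]), 'tool_pos': array([ 167.92521663, -575.49757333,  230.34814749]), 'tcp_rot': array([-1.79902191e+02, -7.87458367e-03,  1.62601089e+01]), 'ft_force': array([ 0.22655418,  1.07975483, -0.31385556]), 'wrist_torque': array([-0.05184015, -0.00914345, -0.02800622]), 'grip_force': 0.0, 'finger_gap': 85.69866104565132} 18.700000000000003
```

View pics/top0.png

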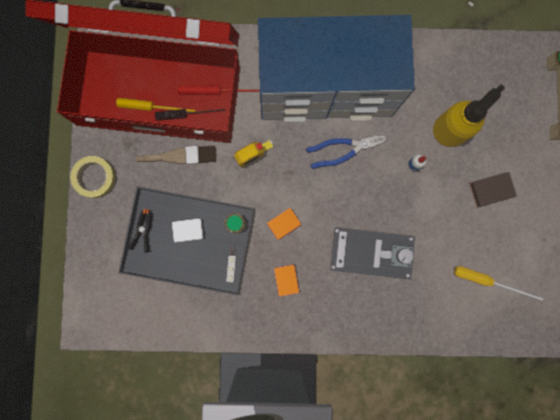

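View pics/side0.png

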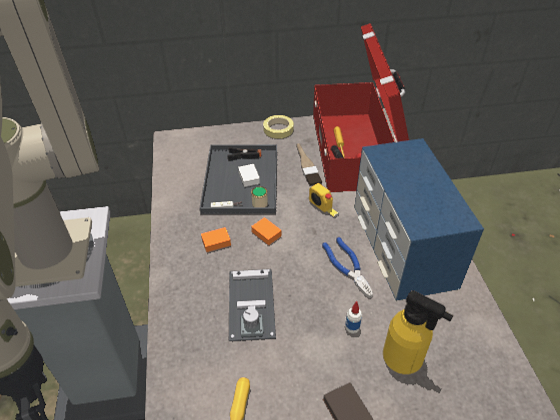

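The top view shows the tray on the left and the guide on the right. The bright block is at (187,230). The guide's fence is at (341,250), its jaw at (378,254) and the knob at (404,257).

What could be taken for the block:
- **Bright block in the tray, (187,230):** bare metal, so this is my choice.
- **Orange blocks on the table, (284,222) and (287,280):** look-alikes, so I rule them out.
- **White LED module, (232,268):** too narrow.

Next I measure and take one crop to check.

```bash
cat > h.py <<'E'
import numpy as np,cv2
from scipy.spatial.transform import Rotation as Rn
def ray(s,uv,z):
    d=s["R"].T@np.linalg.inv(s["mtx"])@np.array([uv[0],uv[1],1.]); c=-s["R"].T@s["t"]
    return c+d*(z-c[2])/d[2]
def proj(s,X):
    p=s["mtx"]@(s["R"]@np.array(X,float)+s["t"]); return p[:2]/p[2]
def tri(s1,uv1,s2,uv2):
    P=[s["mtx"]@np.c_[s["R"],s["t"]] for s in(s1,s2)]
    X=cv2.triangulatePoints(P[0],P[1],np.array(uv1,float),np.array(uv2,float))[:,0]; return X[:3]/X[3]
def blobs(s,thr,box,amin=20):
    "bright grey blobs in box u0,v0,u1,v1"
    u0,v0,u1,v1=box; p=s["pixels"][v0:v1,u0:u1].astype(int)
    m=((p.min(2)>thr)&(np.ptp(p,axis=2)<40)).astype(np.uint8)
    cs,_=cv2.findContours(m,cv2.RETR_EXTERNAL,cv2.CHAIN_APPROX_NONE,offset=(u0,v0))
    return [c for c in cs if cv2.contourArea(c)>amin]
def planar(s,c,z):
    "minAreaRect of contour cast on plane z: centre, sizes, long-axis angle"
    q=np.array([ray(s,p,z)[:2] for p in c[:,0]],np.float32)
    (x,y),(w,h),a=cv2.minAreaRect(q)
    if w<h: w,h,a=h,w,a+90
    return np.round([x,y,w,h,(a+90)%180-90],1)
E
python3 - <<'E'
from h import *
t=dict(np.load("top0.npz"));s=dict(np.load("side0.npz"))
for thr in(110,140,170):
    for c in blobs(t,thr,(150,200,225,260)): print(thr,"block",planar(t,c,29))
    for c in blobs(t,thr,(328,225,418,282)): print(thr,"guide",planar(t,c,20),cv2.boundingRect(c))
g=cv2.cvtColor(t["pixels"],cv2.COLOR_RGB2BGR)
a=cv2.resize(g[195:265,120:255],None,fx=5,fy=5,interpolation=cv2.INTER_CUBIC)[:, :400]
b=cv2.resize(g[220:290,325:420],None,fx=4.2,fy=5,interpolation=cv2.INTER_CUBIC)
b=cv2.resize(g[220:290,325:420],None,fx=5,fy=5,interpolation=cv2.INTER_CUBIC)[:,:400]
c=cv2.resize(cv2.cvtColor(s["pixels"],cv2.COLOR_RGB2BGR)[260:345,220:285],None,fx=2.9,fy=2.9)
cv2.imwrite("pics/crop.png",np.hstack([a,b]))
E
```

```text
110 block [577.  212.6  75.3  54.2 -81.4]
110 guide [ 468.8 -149.1   19.8   17.4    0.8] (328, 273, 8, 9)
110 guide [ 527.2 -303.1   97.8   70.4   85.2] (373, 239, 41, 29)
110 guide [ 539.  -167.4   98.1   28.9   -4. ] (332, 229, 15, 40)
110 guide [ 568.2 -341.8   70.1   40.2   -0. ] (401, 225, 17, 29)
110 guide [ 588.3 -154.9   32.8   20.   -88.6] (328, 225, 14, 9)
140 block [576.2 212.6  71.5  51.6 -81.9]
140 guide [ 526.3 -333.1   32.1   31.4  -44.2] (399, 249, 14, 14)
140 guide [ 529.8 -275.6   66.    38.8   -4.8] (374, 240, 17, 27)
140 guide [ 538.8 -171.7   86.4   17.6   -5. ] (336, 232, 11, 35)
170 block [577.1 212.5  70.1  49.  -81.5]
170 guide [ 539.4 -171.2   47.6   11.9   -5.7] (338, 239, 7, 20)
```

View pics/crop.png

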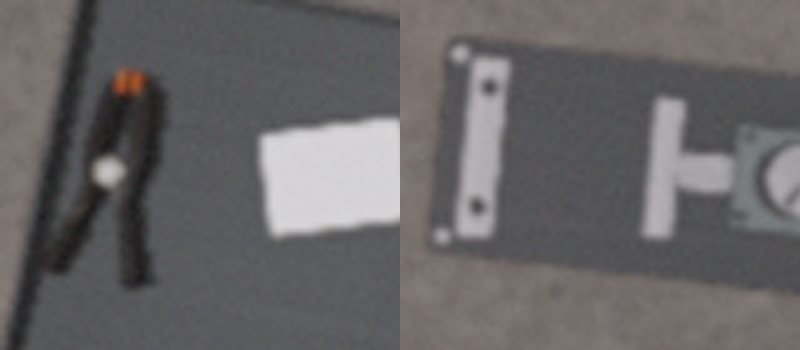

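The crop confirms it: a plain bright block beside the black clamp, measuring 70 x 49 mm. The guide's fence, jaw and knob are all clear. Estimates are below.

- **Block:** (576.5, 212.5), y axis at 98.4°.
- **Guide:** yaw about -4.9°.
- **Knob:** about (525.7, -323.5).
- **Channel:** about (535, -216). The fence face works out at about 35.6 mm from it, against the 35.1 mm given.

Now I move.

```bash
cat >> h.py <<'E'
def plan(wps,start=None):
    "wps: list of (x,y,z,yaw,ncalls); prints one row per call (cm, deg), from the present pose"
    if start is None:
        from bench import sensors
        q=sensors.sense(); start=(*q["tool_pos"],q["tcp_rot"][2])
    a=np.array(start,float); print("from",a.round(1))
    f=lambda w:Rn.from_euler("xyz",[180,0,w],degrees=True)
    for w in wps:
        b=np.array(w[:4],float);n=w[4]
        for k in range(n):
            p=a+(b-a)*k/n;q=a+(b-a)*(k+1)/n
            d=f(p[3]).inv().apply(q[:3]-p[:3])/10
            print(d.round(2).tolist(),"az",round(p[3]-q[3],1))
        a=b
E
python3 - <<'E'
from h import *
t=dict(np.load("top0.npz"));s=dict(np.load("side0.npz"))
k=max((c for c in blobs(t,140,(395,244,418,270))),key=cv2.contourArea); print("knob",planar(t,k,58))
plan([(576.5,212.5,150,98.4,5),(576.5,212.5,5,98.4,1)])
E
```

```text
knob [ 525.7 -323.5   31.2   30.5  -44.2]
from [ 167.9 -575.5  230.3   16.3]
[12.26, -12.84, 1.61] az -16.4
[15.39, -8.85, 1.61] az -16.4
[17.26, -4.14, 1.61] az -16.4
[17.73, 0.91, 1.61] az -16.4
[16.75, 5.89, 1.61] az -16.4
[0.0, -0.0, 14.5] az 0.0
```

Call:
play_rows([
  [[3,-3.2,0.3,0,0,-4],[6.2,-6.4,0.8,0,0,-8.2],[9.2,-9.6,1.2,0,0,-12.3],[12.3,-12.8,1.6,0,0,-16.4],[12.3,-12.8,1.6,0,0,-16.4]],
], jaw=0.8)

```text
time: 0.6
tool_pos: [252.0, -414.1, 213.8]
tcp_rot: [-179.8, -0.1, 33.0]
ft_force: [0.6, -0.5, -0.3]
finger_gap: 68.7
grip_force: 0.0
```

Call:
play_rows([
  [[3.9,-2.2,0.4,0,0,-4.1],[7.7,-4.4,0.8,0,0,-8.2],[11.5,-6.6,1.2,0,0,-12.3],[15.4,-8.8,1.6,0,0,-16.4],[15.4,-8.8,1.6,0,0,-16.4]],
])

```text
time: 1.1
tool_pos: [334.0, -257.6, 198.5]
tcp_rot: [-179.9, -0.1, 49.4]
ft_force: [-0.8, -0.1, 0.1]
finger_gap: 68.4
grip_force: 0.0
```

Call:
play_rows([
  [[4.3,-1,0.4,0,0,-4.1],[8.6,-2.1,0.8,0,0,-8.2],[13,-3.1,1.2,0,0,-12.3],[17.3,-4.1,1.6,0,0,-16.4],[17.3,-4.1,1.6,0,0,-16.4]],
])

```text
time: 1.6
tool_pos: [416.2, -100.5, 182.7]
tcp_rot: [-180.0, -0.1, 65.8]
ft_force: [-0.1, -0.8, -0.1]
finger_gap: 68.2
grip_force: 0.0
```

Call:
play_rows([
  [[4.4,0.2,0.4,0,0,-4.1],[8.9,0.5,0.8,0,0,-8.2],[13.3,0.7,1.2,0,0,-12.3],[17.7,0.9,1.6,0,0,-16.4],[17.7,0.9,1.6,0,0,-16.4]],
])

```text
time: 2.1
tool_pos: [497.8, 55.9, 166.4]
tcp_rot: [-180.0, -0.1, 82.1]
ft_force: [-0.6, -0.4, 0.1]
finger_gap: 68.3
grip_force: 0.0
```

Call:
play_rows([
  [[4.2,1.5,0.4,0,0,-4.1],[8.4,3,0.8,0,0,-8.2],[12.6,4.4,1.2,0,0,-12.3],[16.8,5.9,1.6,0,0,-16.4],[16.8,5.9,1.6,0,0,-16.4]],
])

```text
time: 2.6
tool_pos: [579.8, 213.3, 149.0]
tcp_rot: [-179.9, -0.0, 98.4]
ft_force: [-1.3, -0.3, -0.9]
finger_gap: 68.4
grip_force: 0.0
```

Run:
```python
from h import *
from bench import optics
s=optics.snapshot("side");t=optics.snapshot("top")
p=s["pixels"][60:240,180:320,::-1];q=t["pixels"][170:310,110:270,::-1]
cv2.imwrite("pics/a1.png",np.hstack([cv2.resize(p,(350,450)),cv2.resize(q,(450,450))]))
# side-view check of block top centre
c=max(blobs(s,140,(225,155,275,195)),key=cv2.contourArea); print(planar(s,c,29),cv2.boundingRect(c))
plan([(576.5,212.5,5,98.4,1)])
```

```text
[577.4 199.7  95.1  52.6 -82.6] (238, 164, 21, 22)
from [579.  210.1 150.2  98.2]
[0.27, -0.21, 14.52] az -0.2
```

View pics/a1.png

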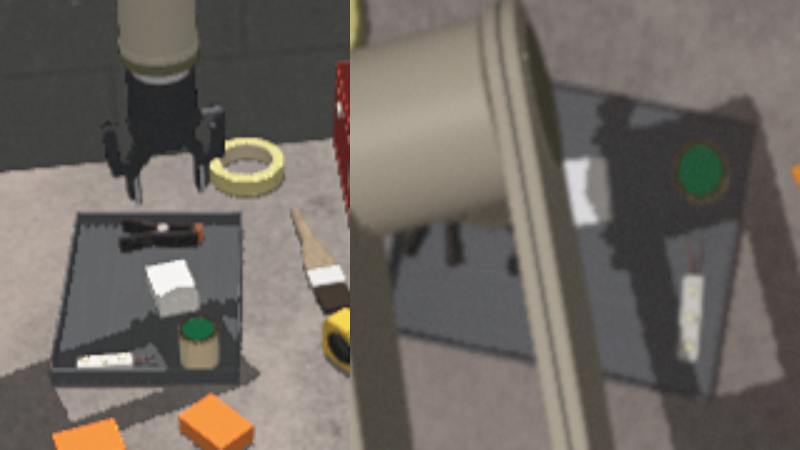

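The side view shows the open fingers above and in line with the block at about (245,173), with clear space on both sides. The block's x in this view is 577, which matches the top view. I'll descend and grip.

Call:
play_rows([
  [[0.3,-0.2,4,0,0,0],[0.3,-0.2,8,0,0,0],[0.3,-0.2,11,0,0,0],[0.3,-0.2,13.5,0,0,0],[0.3,-0.2,14.5,0,0,0]],
])

```text
time: 3.2
tool_pos: [574.5, 211.0, 3.7]
tcp_rot: [-179.8, 0.1, 98.1]
ft_force: [-0.4, 0.1, 0.5]
finger_gap: 68.1
grip_force: 0.0
```

Call:
play_rows([
  [[0,0,0,0,0,0],[0,0,0,0,0,0],[0,0,0,0,0,0],[0,0,0,0,0,0],[0,0,0,0,0,0]],
], jaw=0.3, squeeze=40)

```text
time: 3.7
tool_pos: [576.9, 214.2, 7.2]
tcp_rot: [179.9, -0.0, 98.3]
ft_force: [0.6, -0.0, -2.3]
finger_gap: 49.1
grip_force: 45.0
```

Call:
play_rows([
  [[0,0,0,0,0,0],[0,0,-2,0,0,0],[0,0,-4,0,0,0],[0,0,-7,0,0,0],[0,0,-10,0,0,0]],
])

```text
time: 4.2
tool_pos: [575.7, 213.9, 106.8]
tcp_rot: [-179.9, 0.0, 98.3]
ft_force: [-0.0, -0.4, -2.7]
finger_gap: 48.9
grip_force: 45.0
```

Run:
```python
from h import *
plan([(535,-216,105,85,2),(535,-216,50,85,1)])
```

```text
from [575.7 213.9 106.8  98.3]
[-20.98, -5.11, 0.09] az 6.6
[-21.43, -2.65, 0.09] az 6.6
[0.0, -0.0, 5.5] az 0.0
```

Call:
play_rows([
  [[-4,-1,0,0,0,1.5],[-9,-2.2,0,0,0,3],[-13,-3.2,0,0,0,4.5],[-17,-4.1,0,0,0,6],[-21,-5.1,0,0,0,6.6]],
])

```text
time: 4.7
tool_pos: [555.7, -2.7, 106.5]
tcp_rot: [180.0, 0.0, 91.6]
ft_force: [0.0, 0.2, -2.7]
finger_gap: 49.3
grip_force: 45.0
```

Call:
play_rows([
  [[-4.4,-0.5,0,0,0,1.5],[-8.8,-1.1,0,0,0,3],[-13.2,-1.6,0,0,0,4.5],[-17.6,-2.2,0,0,0,6],[-21.4,-2.6,0,0,0,6.6]],
])

```text
time: 5.2
tool_pos: [535.7, -218.0, 106.5]
tcp_rot: [180.0, 0.0, 85.0]
ft_force: [1.3, 0.1, -1.6]
finger_gap: 49.0
grip_force: 45.0
```

Call:
play_rows([
  [[0,0,1.5,0,0,0],[0,0,3,0,0,0],[0,0,4.5,0,0,0],[0,0,5.5,0,0,0],[0,0,5.5,0,0,0]],
])

```text
time: 5.7
tool_pos: [534.6, -213.8, 48.5]
tcp_rot: [-179.7, -0.1, 85.2]
ft_force: [-0.6, -0.0, -2.1]
finger_gap: 48.9
grip_force: 44.9
```

Run:
```python
from h import *
from bench import optics,sensors
for i in range(3):
    t=optics.snapshot("top"); q=sensors.sense(); print(q["tool_pos"].round(1),q["tcp_rot"].round(2))
s=optics.snapshot("side")
p=s["pixels"][200:350,200:310,::-1];q=t["pixels"][200:310,310:430,::-1]
cv2.imwrite("pics/a2.png",np.hstack([cv2.resize(p,(400,545),interpolation=2),cv2.resize(q,(400,545),interpolation=2)]))
```

```text
[ 535.5 -214.3   49.9] [-1.7986e+02 -6.0000e-02  8.5150e+01]
[ 536.2 -214.9   51. ] [-1.7996e+02 -2.0000e-02  8.5140e+01]
[ 536.7 -215.4   51.7] [1.7997e+02 1.0000e-02 8.5120e+01]
```

View pics/a2.png

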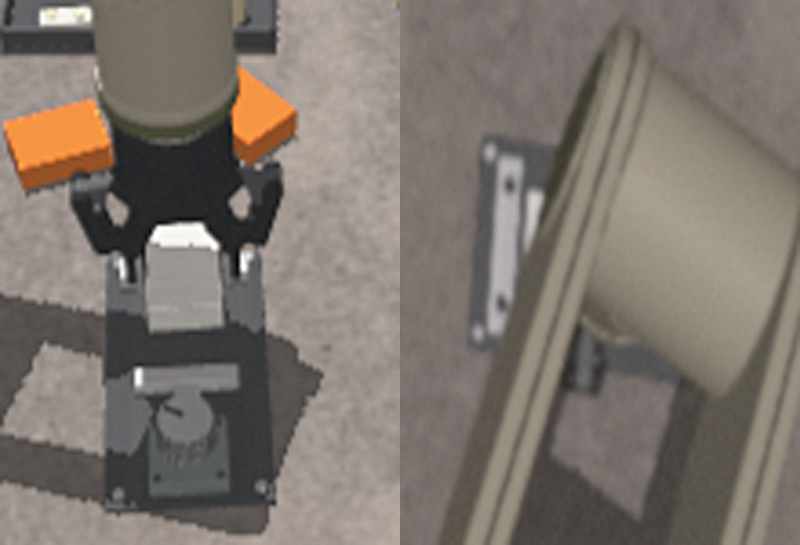

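The side view shows the block held level, with its near top edge at about (251,268) and bottom edge at about (251,290). It's above the guide, with the jaw bar's top at v≈301–307. The top view is mostly hidden by the arm. I'll cast those edges to check the alignment.

Run:
```python
from h import *
from bench import optics,sensors
s=optics.snapshot("side"); q=sensors.sense(); tp=q["tool_pos"]; print(tp.round(1),q["tcp_rot"].round(2))
ey=np.array([np.cos(np.radians(85.07)),np.sin(np.radians(85.07))]);ch=np.array([535.,-215.9])
print("tcp in ch y",(tp[:2]-ch)@ey, "x",(tp[:2]-ch)@[ey[1],-ey[0]])
# vertical luminance profiles, sub-pixel edges, averaged over columns
g=cv2.cvtColor(s["pixels"],cv2.COLOR_RGB2GRAY).astype(float)
pr=np.mean([g[255:315,u] for u in range(246,256)],0); d=np.diff(pr)
for v in range(59):
    if abs(d[v])>10: print(255.5+v,round(d[v],1))
loc=lambda v,z:((ray(s,(250.5,v),z)[:2]-ch)@ey).round(1)
for n,v,z in(("blk top near",268.3,tp[2]+21.8),("blk bot near",290.3,tp[2]-3.2),("jaw far",301,18.5),("jaw near",307,18.5)): print(n,loc(v,z))
```

```text
[ 537.  -215.8   52.3] [1.7991e+02 3.0000e-02 8.5090e+01]
tcp in ch y 0.24017849200592487 x 1.992414902850076
260.5 119.4
261.5 94.1
266.5 -29.1
267.5 -72.1
289.5 -38.3
290.5 -56.8
299.5 20.6
300.5 35.3
301.5 12.9
307.5 -10.1
311.5 -12.7
313.5 11.9
blk top near 11.2
blk bot near -36.3
jaw far -45.6
jaw near -63.2
```

Run:
```python
from h import *
from bench import optics,sensors
s=dict(np.load("side0.npz"));t=dict(np.load("top0.npz"));tp=sensors.sense()["tool_pos"]
ey=np.array([np.cos(np.radians(85.07)),np.sin(np.radians(85.07))]);ex=np.array([ey[1],-ey[0]]);ch=np.array([535.,-215.9])
def edges(s,x,z,y0,y1,thr):
    ys=np.arange(y0,y1,.5)
    P=np.array([[proj(s,[*(ch+ex*xx+ey*y),z]) for y in ys] for xx in x],np.float32)
    g=cv2.cvtColor(s["pixels"],cv2.COLOR_RGB2GRAY).astype(np.float32)
    pr=cv2.remap(g,P[...,0],P[...,1],cv2.INTER_LINEAR).mean(0); pr=cv2.GaussianBlur(pr[None],(0,0),2)[0]; d=np.gradient(pr)
    return [(float(ys[i]),round(float(d[i]),1)) for i in range(1,len(d)-1) if abs(d[i])>thr and abs(d[i])>=abs(d[i-1]) and abs(d[i])>abs(d[i+1])]
for n,c in(("side",s),("top",t)):
    print(n,"fence z20",edges(c,range(-15,16,3),20,20,70,2)); print(n,"jaw z18.5",edges(c,[-28,-25,-22,-19,19,22,25,28],18.5,-75,-20,2))
n=optics.snapshot("side")
print("block bottom now",edges(n,range(-12,13,3),tp[2]-3.2,-60,60,2)); print("block top",edges(n,range(-12,13,3),tp[2]+21.8,-60,60,2),tp)
```

```text
side fence z20 [(24.5, 3.7), (32.0, 9.4), (50.5, -8.2)]
side jaw z18.5 [(-69.0, -2.4), (-63.0, 4.9), (-57.5, 10.7), (-43.0, -15.2)]
top fence z20 [(35.0, 7.5), (53.5, -7.4), (67.0, 2.3)]
top jaw z18.5 [(-55.0, 7.4), (-40.0, -7.3)]
block bottom now [(-36.5, 8.5), (34.5, 9.8), (55.0, -18.7)]
block top [(-55.0, 8.6), (14.5, 9.9), (34.0, -19.4)] [ 537.00568444 -215.8319354    52.27806579]
```

The top view puts the fence face at 35.0 and the jaw at -40.0, as expected, and shows the side view biased by about -3 mm. The two views put the block centre at -1.4 and +1.6, so I'll shift it -2.4 mm to fall in mid-gap by both, then lower it while watching the force.

Call:
play_rows([
  [[-0.24,-0.2,0.6,0,0,0],[-0.24,-0.2,1.2,0,0,0],[-0.24,-0.2,1.8,0,0,0],[-0.24,-0.2,2.2,0,0,0],[-0.24,-0.2,2.4,0,0,0]],
])

```text
time: 6.5
tool_pos: [533.5, -217.8, 26.3]
tcp_rot: [-179.9, -0.0, 85.1]
ft_force: [-0.6, -0.4, -1.3]
finger_gap: 49.3
grip_force: 45.0
```

Call:
play_rows([
  [[0,0,0.3,0,0,0],[0,0,0.6,0,0,0],[0,0,0.9,0,0,0],[0,0,1.2,0,0,0],[0,0,1.2,0,0,0]],
])

```text
time: 7.0
tool_pos: [533.7, -217.9, 14.7]
tcp_rot: [-180.0, -0.0, 85.1]
ft_force: [-0.5, -0.6, -2.1]
finger_gap: 49.0
grip_force: 45.0
```

Run:
```python
from h import *
from bench import optics,sensors
for i in range(2):s=optics.snapshot("side")
q=sensors.sense(); print(q["tool_pos"],q["tcp_rot"],q["ft_force"])
cv2.imwrite("pics/a3.png",cv2.resize(s["pixels"][230:350,200:310,::-1],None,fx=5,fy=5,interpolation=2))
```

```text
[ 533.96244086 -218.01184409   15.24382128] [-1.79991454e+02 -4.69301763e-03  8.50618679e+01] [ 0.62938667  0.649808   -1.51113513]
```

View pics/a3.png

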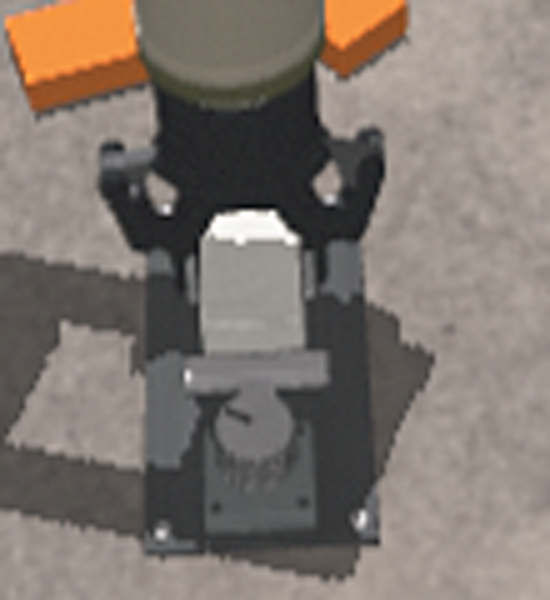

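The side view shows the block between fence and jaw, its front face just behind the jaw bar at (250,300), square and with no contact force. I'll lower it the rest of the way.

Call:
play_rows([
  [[0,0,0.2,0,0,0],[0,0,0.4,0,0,0],[0,0,0.5,0,0,0],[0,0,0.5,0,0,0],[0,0,0.5,0,0,0]],
])

```text
time: 7.6
tool_pos: [534.0, -218.0, 10.3]
tcp_rot: [-180.0, -0.0, 85.1]
ft_force: [0.0, 0.1, -1.9]
finger_gap: 49.3
grip_force: 45.0
```

Call:
play_rows([
  [[0,0,0.05,0,0,0],[0,0,0.1,0,0,0],[0,0,0.1,0,0,0],[0,0,0.1,0,0,0]],
])

```text
time: 8.0
tool_pos: [534.0, -218.0, 9.3]
tcp_rot: [-180.0, -0.0, 85.1]
ft_force: [-0.2, 1.0, -2.2]
finger_gap: 49.1
grip_force: 45.0
```

Call:
play_rows([
  [[0,0,0.05,0,0,0],[0,0,0.1,0,0,0],[0,0,0.15,0,0,0],[0,0,0.15,0,0,0]],
])

```text
time: 8.4
tool_pos: [534.1, -218.1, 8.7]
tcp_rot: [-180.0, 0.0, 85.1]
ft_force: [-2.9, 1.3, 8.3]
finger_gap: 49.1
grip_force: 46.1
```

There's bed contact at about the expected height. I'll release and retreat.

Call:
play_rows([
  [[0,0,0,0,0,0],[0,0,0,0,0,0],[0,0,0,0,0,0],[0,0,0,0,0,0],[0,0,0,0,0,0]],
], jaw=0.8)

```text
time: 8.9
tool_pos: [534.0, -218.0, 7.7]
tcp_rot: [-180.0, -0.0, 85.1]
ft_force: [0.1, 0.7, -0.1]
finger_gap: 68.7
grip_force: 0.0
```

Call:
play_rows([
  [[0,0,-2,0,0,0],[0,0,-5,0,0,0],[0,0,-8,0,0,0],[0,0,-11,0,0,0],[0,0,-11,0,0,0]],
])

```text
time: 9.4
tool_pos: [537.1, -219.6, 123.4]
tcp_rot: [179.5, 0.2, 85.1]
ft_force: [1.1, -0.5, 1.2]
finger_gap: 67.7
grip_force: 0.0
```

Run:
```python
from h import *
from bench import optics,sensors
s=optics.snapshot("side");t=optics.snapshot("top")
cv2.imwrite("pics/a4.png",np.hstack([cv2.resize(s["pixels"][230:350,200:310,::-1],(400,436),interpolation=2),cv2.resize(t["pixels"][210:310,320:430,::-1],(400,436),interpolation=2)]))
plan([(525.7,-323.5,110,150,2),(525.7,-323.5,27,150,1)])
```

```text
from [ 534.7 -218.4  118.8   85.1]
[-5.27, 0.0, 0.44] az -32.5
[-4.45, -2.83, 0.44] az -32.5
[0.0, -0.0, 8.3] az 0.0
```

View pics/a4.png

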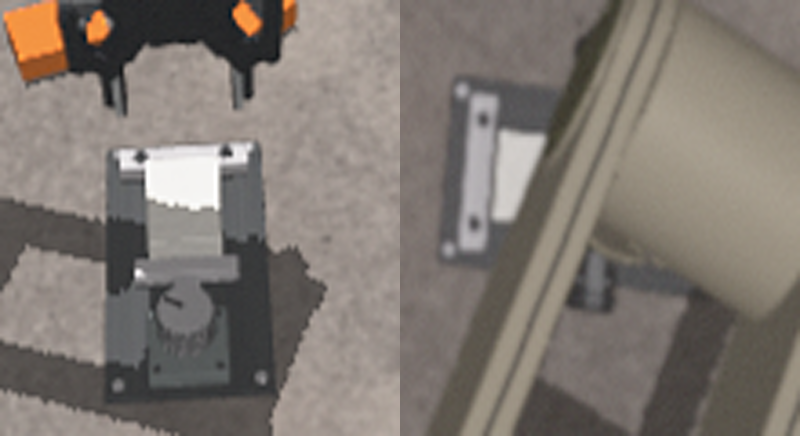

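The block lies flat and square in the channel against the fence, with the knob clear at about (251,314) in the side view. Next is the knob. I'll start at yaw 150°, so the wrist (j6 about -92) can make the whole turn in one grip.

Call:
play_rows([
  [[-1,0,0.4,0,0,-6.5],[-2,0,0.4,0,0,-13],[-3.1,0,0.4,0,0,-19.5],[-4.2,0,0.4,0,0,-26],[-5.3,0,0.4,0,0,-32.5]],
])

```text
time: 10.0
tool_pos: [528.3, -270.5, 111.6]
tcp_rot: [-179.9, -0.2, 117.8]
ft_force: [0.4, 0.5, -0.7]
finger_gap: 68.3
grip_force: 0.0
```

Call:
play_rows([
  [[-0.9,-0.6,0.4,0,0,-6.5],[-1.8,-1.2,0.4,0,0,-13],[-2.7,-1.7,0.4,0,0,-19.5],[-3.6,-2.3,0.4,0,0,-26],[-4.5,-2.8,0.4,0,0,-32.5]],
])

```text
time: 10.5
tool_pos: [524.3, -323.4, 107.5]
tcp_rot: [180.0, -0.2, 150.3]
ft_force: [-0.1, 0.3, 0.2]
finger_gap: 68.0
grip_force: 0.0
```

Run:
```python
from h import *
from bench import optics,sensors
for i in range(3): s=optics.snapshot("side")
print(sensors.sense()["joint_pos"].round(1))
plan([(525.7,-323.5,26,150,1)])
```

```text
[-36.4  15.1  89.8   0.   75.3 -96.3]
from [ 524.4 -323.4  107.9  149.9]
[-0.11, 0.06, 8.19] az -0.1
```

Call:
play_rows([
  [[-0.1,0.05,2,0,0,0],[-0.1,0.05,4,0,0,0],[-0.1,0.05,6,0,0,0],[-0.1,0.05,7.5,0,0,0],[-0.1,0.05,8.2,0,0,0]],
])

```text
time: 11.15
tool_pos: [525.3, -322.3, 25.2]
tcp_rot: [180.0, -0.2, 150.0]
ft_force: [0.1, 0.3, -0.5]
finger_gap: 68.3
grip_force: 0.0
```

Call:
play_rows([
  [[0,0,0,0,0,0],[0,0,0,0,0,0],[0,0,0,0,0,0],[0,0,0,0,0,0],[0,0,0,0,0,0]],
], jaw=0.2, squeeze=40)

```text
time: 11.65
tool_pos: [526.0, -326.3, 29.4]
tcp_rot: [-179.8, 0.1, 150.0]
ft_force: [-6.2, -7.4, 0.0]
finger_gap: 34.7
grip_force: 41.3
```

Call:
play_rows([
  [[0,0,0,0,0,6],[0,0,0,0,0,12],[0,0,0,0,0,18],[0,0,0,0,0,24],[0,0,0,0,0,30]],
])

```text
time: 12.15
tool_pos: [525.7, -326.7, 29.4]
tcp_rot: [-179.9, 0.2, 119.7]
ft_force: [-8.7, -8.9, 0.7]
finger_gap: 34.8
grip_force: 41.3
```

```bash
python3 -c "
from bench import sensors
q=sensors.sense()
for k in ('tool_pos','tcp_rot','ft_force','wrist_torque','joint_pos'): print(k,q[k].round(2))"
```

```text
tool_pos [ 525.71 -326.69   29.36]
tcp_rot [-179.85    0.19  119.74]
ft_force [-8.66 -8.93  0.75]
wrist_torque [-1.43  1.21  0.05]
joint_pos [-36.48  20.47  92.15  -0.23  67.26 -66.13]
```

Call:
play_rows([
  [[-0.02,-0.1,0,0,0,6],[-0.05,-0.2,0,0,0,12],[-0.05,-0.2,0,0,0,18],[-0.05,-0.2,0,0,0,24],[-0.05,-0.2,0,0,0,30]],
])

```text
time: 12.65
tool_pos: [525.2, -326.9, 29.4]
tcp_rot: [180.0, 0.2, 89.8]
ft_force: [-5.0, -4.2, 0.5]
finger_gap: 35.0
grip_force: 41.2
```

Call:
play_rows([
  [[0,0,0,0,0,6],[0,0,0,0,0,12],[0,0,0,0,0,18],[0,0,0,0,0,24],[0,0,0,0,0,30]],
])

```text
time: 13.15
tool_pos: [524.7, -326.8, 29.3]
tcp_rot: [179.9, 0.1, 59.8]
ft_force: [-6.8, -3.3, 1.5]
finger_gap: 34.7
grip_force: 41.4
```

```bash
python3 -c "
from bench import sensors
q=sensors.sense()
for k in ('tool_pos','tcp_rot','ft_force','wrist_torque','joint_pos'): print(k,q[k].round(2))"
```

```text
tool_pos [ 524.66 -326.84   29.31]
tcp_rot [1.7994e+02 1.3000e-01 5.9770e+01]
ft_force [-6.84 -3.25  1.47]
wrist_torque [-0.65  0.98  0.03]
joint_pos [-36.6   20.39  92.25  -0.13  67.28  -6.32]
```

Call:
play_rows([
  [[0,0,0,0,0,5],[0,0,0,0,0,10],[0,0,0,0,0,15],[0,0,0,0,0,20],[0,0,0,0,0,25]],
])

```text
time: 13.65
tool_pos: [524.3, -326.6, 29.3]
tcp_rot: [179.9, 0.1, 34.8]
ft_force: [-8.3, -2.5, 2.8]
finger_gap: 34.9
grip_force: 41.6
```

```bash
cat > st.py <<'E'
from bench import sensors
q=sensors.sense()
for k in ('tool_pos','tcp_rot','ft_force','wrist_torque','joint_pos'): print(k,q[k].round(2))
print(q['time'],q['finger_gap'],q['grip_force'])
E
python3 st.py
```

```text
tool_pos [ 524.35 -326.64   29.32]
tcp_rot [1.7994e+02 1.1000e-01 3.4810e+01]
ft_force [-8.27 -2.52  2.77]
wrist_torque [-0.51  1.25  0.04]
joint_pos [-36.6   20.38  92.27  -0.13  67.32  18.64]
13.65 34.85646485335655 41.55755281448364
```

Call:
play_rows([
  [[0,0,0,0,0,3],[0,0,0,0,0,6],[0,0,0,0,0,9],[0,0,0,0,0,12]],
])

```text
time: 14.05
tool_pos: [524.3, -326.5, 29.3]
tcp_rot: [179.9, 0.1, 22.9]
ft_force: [-8.5, -1.6, 4.7]
finger_gap: 34.8
grip_force: 41.6
```

```bash
python3 st.py
```

```text
tool_pos [ 524.28 -326.46   29.33]
tcp_rot [1.7994e+02 1.0000e-01 2.2890e+01]
ft_force [-8.47 -1.59  4.74]
wrist_torque [-0.36  1.34  0.05]
joint_pos [-36.6   20.38  92.27  -0.13  67.34  30.56]
14.05 34.81906459387776 41.61072850227356
```

Call:
play_rows([
  [[0,0,0,0,0,2],[0,0,0,0,0,4],[0,0,0,0,0,6],[0,0,0,0,0,8]],
])

```text
time: 14.45
tool_pos: [524.2, -326.3, 29.3]
tcp_rot: [179.9, 0.1, 14.9]
ft_force: [-9.3, -1.5, 5.5]
finger_gap: 34.6
grip_force: 41.6
```

```bash
python3 st.py
```

```text
tool_pos [ 524.2  -326.35   29.31]
tcp_rot [1.7994e+02 1.0000e-01 1.4940e+01]
ft_force [-9.34 -1.49  5.52]
wrist_torque [-0.32  1.4   0.05]
joint_pos [-36.59  20.38  92.28  -0.13  67.36  38.52]
14.45 34.64053709464405 41.64753556251526
```

Call:
play_rows([
  [[0,0,0,0,0,2],[0,0,0,0,0,4],[0,0,0,0,0,6],[0,0,0,0,0,8]],
])

```text
time: 14.85
tool_pos: [524.2, -326.2, 29.3]
tcp_rot: [179.9, 0.1, 6.9]
ft_force: [-9.4, -1.2, 4.6]
finger_gap: 34.8
grip_force: 41.7
```

Run:
```python
exec(open("st.py").read())
from h import *
from bench import optics
s=optics.snapshot("side");t=optics.snapshot("top")
cv2.imwrite("pics/a5.png",np.hstack([cv2.resize(s["pixels"][230:350,200:310,::-1],(400,436),interpolation=2),cv2.resize(t["pixels"][210:310,320:430,::-1],(400,436),interpolation=2)]))
```

```text
tool_pos [ 524.18 -326.21   29.3 ]
tcp_rot [1.7994e+02 9.0000e-02 6.9400e+00]
ft_force [-9.39 -1.17  4.64]
wrist_torque [-0.19  1.5   0.09]
joint_pos [-36.59  20.37  92.28  -0.12  67.37  46.52]
14.85 34.78362114448416 41.69153273105621
```

View pics/a5.png

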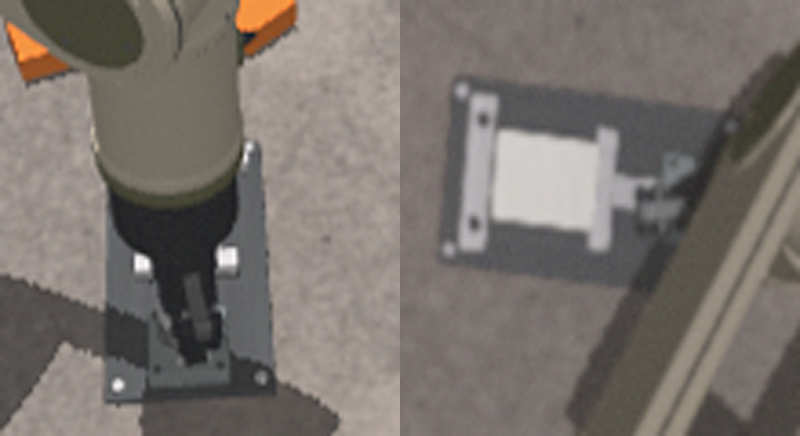

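The top view shows the jaw closed up to the block, with the block centred and square. Torque is starting to rise (0.09), so I'll keep turning to the seat.

Call:
play_rows([
  [[0,0,0,0,0,2],[0,0,0,0,0,4],[0,0,0,0,0,6],[0,0,0,0,0,8]],
])

```text
time: 15.35
tool_pos: [524.2, -326.1, 29.3]
tcp_rot: [179.9, 0.1, -1.0]
ft_force: [-9.5, 0.3, 6.5]
finger_gap: 34.7
grip_force: 41.9
```

```bash
python3 st.py
```

```text
tool_pos [ 524.16 -326.1    29.32]
tcp_rot [ 1.7993e+02  9.0000e-02 -1.0500e+00]
ft_force [-9.47  0.31  6.55]
wrist_torque [-0.07  1.55  0.86]
joint_pos [-36.58  20.37  92.28  -0.12  67.38  54.51]
15.35 34.67052871183304 41.862890124320984
```

Call:
play_rows([
  [[0,0,0,0,0,2],[0,0,0,0,0,4],[0,0,0,0,0,4]],
])

```text
time: 15.65
tool_pos: [525.6, -326.1, 29.4]
tcp_rot: [179.9, -0.1, -5.0]
ft_force: [-3.3, 0.1, 2.9]
finger_gap: 35.1
grip_force: 41.5
```

```bash
python3 st.py
```

```text
tool_pos [ 525.63 -326.11   29.41]
tcp_rot [ 1.7991e+02 -9.0000e-02 -5.0000e+00]
ft_force [-3.28  0.06  2.93]
wrist_torque [-0.18  0.38 -0.06]
joint_pos [-3.654e+01  2.040e+01  9.224e+01 -3.000e-02  6.724e+01  5.847e+01]
15.65 35.07982184861678 41.47121071815491
```

Call:
play_rows([
  [[0,0,0,0,0,1.5],[0,0,0,0,0,3],[0,0,0,0,0,3],[0,0,0,0,0,3]],
])

```text
time: 16.05
tool_pos: [526.3, -326.2, 29.4]
tcp_rot: [179.9, -0.2, -7.9]
ft_force: [-1.9, -2.5, 6.2]
finger_gap: 34.8
grip_force: 41.8
```

```bash
python3 st.py
```

```text
tool_pos [ 526.27 -326.22   29.38]
tcp_rot [ 1.7989e+02 -1.5000e-01 -7.9500e+00]
ft_force [-1.93 -2.48  6.17]
wrist_torque [-0.38  0.11  0.71]
joint_pos [-3.652e+01  2.042e+01  9.221e+01 -2.000e-02  6.718e+01  6.143e+01]
16.05 34.813533359881184 41.80755615234375
```

Torque climbs to 0.71 at once, so the screw is on its hard stop. I'll back it off a quarter turn and keep the grip.

Call:
play_rows([
  [[0,0,0,0,0,-6],[0,0,0,0,0,-12],[0,0,0,0,0,-18],[0,0,0,0,0,-24],[0,0,0,0,0,-30]],
])

```text
time: 16.55
tool_pos: [526.2, -325.6, 29.3]
tcp_rot: [179.9, -0.1, 22.2]
ft_force: [-1.8, 1.0, 9.7]
finger_gap: 35.0
grip_force: 42.0
```

Call:
play_rows([
  [[0,0,0,0,0,-6],[0,0,0,0,0,-12],[0,0,0,0,0,-18],[0,0,0,0,0,-24],[0,0,0,0,0,-30]],
])

```text
time: 17.05
tool_pos: [525.9, -325.1, 29.3]
tcp_rot: [179.9, -0.1, 52.2]
ft_force: [-4.3, 4.1, 12.2]
finger_gap: 35.0
grip_force: 42.2
```

Call:
play_rows([
  [[0,0,0,0,0,-7],[0,0,0,0,0,-14],[0,0,0,0,0,-21],[0,0,0,0,0,-27],[0,0,0,0,0,-31]],
])

```text
time: 17.55
tool_pos: [525.3, -324.8, 29.3]
tcp_rot: [180.0, -0.0, 83.2]
ft_force: [-7.7, 4.6, 14.2]
finger_gap: 34.7
grip_force: 42.5
```

Call:
play_rows([
  [[0,0,0,0,0,0],[0,0,0,0,0,0],[0,0,0,0,0,0],[0,0,0,0,0,0],[0,0,0,0,0,0]],
])

```text
time: 18.05
tool_pos: [525.3, -324.9, 29.3]
tcp_rot: [180.0, -0.0, 83.0]
ft_force: [-7.1, 4.6, 13.3]
finger_gap: 35.0
grip_force: 42.6
```

Run:
```python
exec(open("st.py").read())
from h import *
from bench import optics
s=optics.snapshot("side");t=optics.snapshot("top")
ey=np.array([np.cos(np.radians(85.07)),np.sin(np.radians(85.07))]);ex=np.array([ey[1],-ey[0]]);ch=np.array([535.,-215.9])
for c in blobs(t,110,(328,225,400,285),100):
    print("z~31",planar(t,c,25),cv2.boundingRect(c))
cv2.imwrite("pics/a6.png",np.hstack([cv2.resize(s["pixels"][230:350,200:310,::-1],(400,436),interpolation=2),cv2.resize(t["pixels"][210:310,320:430,::-1],(400,436),interpolation=2)]))
```

```text
tool_pos [ 525.29 -324.88   29.32]
tcp_rot [ 1.800e+02 -4.000e-02  8.301e+01]
ft_force [-7.1   4.55 13.32]
wrist_torque [0.85 1.06 0.02]
joint_pos [-3.651e+01  2.039e+01  9.226e+01  3.000e-02  6.737e+01 -2.953e+01]
18.05 35.02013245019764 42.57021903991699
z~31 [ 467.1 -174.6   69.5   29.5  -88.7] (328, 272, 29, 13)
z~31 [ 532.5 -231.4  160.9   97.9   84.6] (331, 229, 68, 40)
z~31 [ 591.6 -254.3  122.6   17.5  -88.6] (350, 225, 50, 8)
```

View pics/a6.png

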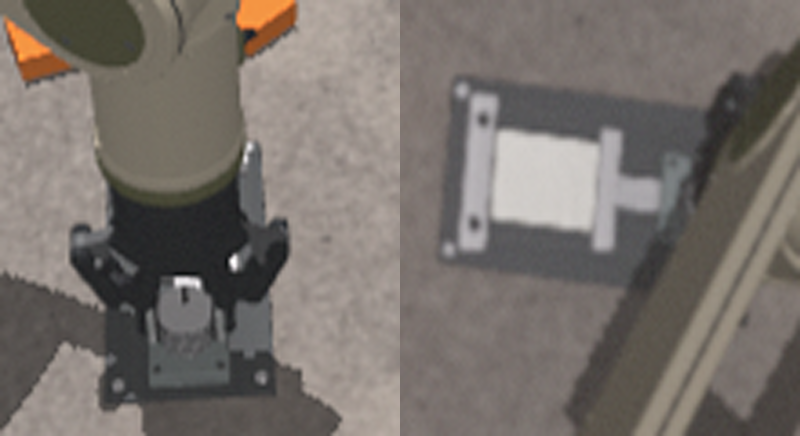

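The side view shows the knob held with its line pointing at the fence, about 60° clockwise of where it started. That agrees with a 151° opening at the start less the 90° it is open now. The block is flat and square in the channel, so I'll hand in.

```bash
python3 -c "
from bench import job
print(job.hand_in())"
```

```text
the job is handed in; nothing more can be done
None
```

The job is handed in: the block lies flat in the channel, and the thumbscrew was seated, backed off about a quarter turn and is still gripped. The hand-in gave no verdict.

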